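Load a module under the probe flap of a test jig

ROBOT

A 7-joint arm with a two-finger parallel gripper is mounted at the origin on the work surface. World frame = base frame: x ahead of the robot, y to its left, z up, the work surface at z = 0. Lengths are in m, angles in rad, forces in N, time in s.
With the tool pointing down it reaches from about 0.425 to 0.925 m from the base axis. Payload 6.8 kg.
Tool frame: the origin (TCP) lies at the very end of the fingers, on their centre line; the grasp point (between the pads) lies 19 mm behind it; z points along the fingers, y is the line along which they close (so a half turn about z gives the same grasp; the last joint's range is limited). The gripper opens to 85 mm and grips with 20 to 120 N. Pads are 22 mm wide; open, the fingers measure 114 mm over their backs; the gripper's body (76 mm by 85 mm) begins 54 mm behind the grasp point. The pads swing forward as they close: fully open they stand 13 mm farther back than shut.
Start: joints at [1.117, 0.477, 0.022, 1.555, -0.011, 1.109, -0.083], TCP at [0.229, -0.635, 0.21] pointing down, gripper open.
Joint ranges: [-2.96, 2.96], [-0.34, 2.1], [-1.41, 1.46], [0.24, 2.44], [-1.37, 4.51], [0.17, 1.92], [-2.96, 2.96]. Speed limits (rad/s): [2.39, 2.39, 3.14, 3.14, 3.14, 3.14, 3.14].

INTERFACE

Orientations are given as a unit quaternion [w, x, y, z].
In Python, from station import get_obs, read_camera, hand_in gives the robot as it stands.
- The arm moves only by the tool arm_command, never from a script. Its argument "commands" is one flat list of numbers, 7 for each row, row after row: the shift along the tool's x, y, z in m, then the turn, a rotation vector about the tool's x, y, z in degrees, then the opening, from 0 (shut) to 1 (fully open). In form: [tx, ty, tz, rx, ry, rz, fingers, tx, ty, tz, rx, ry, rz, fingers, ...]. A call has 1 to 8 rows; each row is the pose to reach, as a shift and turn from the pose commanded when the call began, along the tool's axes at that moment; what a row does not reach only later rows make up. A row lasts 1/10 s, in which the tool goes at most 50 mm and 8.59 degrees, less where a joint would pass 70% of its speed; a pose out of reach is approached as far as the arm can. A call with a gripper value outside its range is refused whole. The fingers move at their own pace and stop on an object; "force" is the grip in N (left out, the last holds). Time passes only in rows, so rows that repeat a pose let the fingers close. It gives the time, the measured TCP pose, the force, the opening and the grip force at its end, in the units of the state.
- get_obs(): the state, without advancing time (a new reading comes with each control period).
- read_camera(name): name is "side" or "top" or "wrist"; returns a dict with "img" (420x560x3 uint8, red, green, blue), "camera_matrix" (3x3 intrinsics, pixels), "pose" (4x4, takes a point from camera to world coordinates). Camera axes: x right, y down, z forward; pixel columns grow to the right and rows downward; lengths in m; the calibration is good to about 2 mm. A picture is of the moment at which its call begins. There is no depth.
- hand_in(): hands the job in; it is judged then, once.
The state is a dict: "t": time; "q": joint angles; "joint_vel": joint speeds; "joint_torque": joint torques, N m; "eef_pos": TCP position; "tool_rot": TCP orientation; "contact_force": force on the tool from outside, world axes, zero at the start; "torque": the same for the moment, N m; "gripper_width": opening from 0.0 (shut) to 1.0 (fully open); "grasp_force": force on a finger pad.
Only numpy, scipy, OpenCV 4.12 (cv2) and the standard library are available. Lean on these libraries where they do the work, as an engineer would, in place of code of your own. Each camera call takes 0.05 s, during which the arm holds its last target. There are 200 camera calls.

TASK

Load the module into the test jig: with one fingertip press down the thumb bar along the side of the jig and keep it down, so that the spring-closed probe flap stays up, while the other fingertip pushes the waiting module along its rails under the flap until it is fully home against the end stop. Only then let go of the bar so that the flap closes on the module. Do not lift the module, keep the flap up off it until it is home, and leave everything else on the bench and the jig where it is.

Things in the scene. Friction and masses are not known exactly. Their poses are not given: they have to be found in the camera images.
- jig: The test jig, bolted down: a cream box 220 x 170 mm with a flat grey deck 30 mm above the bench. Origin at the centre of its underside, x along the rails from the open front (-x, near the robot) to the end stop, y left, z up. Two black rails on the deck, 6 mm high, 47 mm apart inside, along x from -100 mm to the end stop; the lane between them is centred at y = -30 mm.
- home (a point): Point on the jig's deck where the module's origin lies when the module is fully home: jig x = +43, y = -30 mm. The end stop, 10 mm high across the lane, has its face 35 mm further in, at jig x = +78 mm. Axes as the jig's.
- flap_mouth (a point): Point on the deck in the middle of the lane, at jig x = +37 mm, below the front face of the black probe block that hangs under the flap and bars the lane when the flap is down. The block reaches from jig x = +37 to +72 mm, the flap plate above it from +33 to +76 mm. Axes as the jig's.
- hinge_pin (a point): Point on the axis of the flap's hinge pin at jig x = +30 mm. The pin runs parallel to the jig's x at jig y = +8 mm, 48 mm above the bench, on three steel ears (tops 51 mm above the bench) at jig x = -99, +2 and +85 mm. Right of the pin is the flap, left of it the thumb bar, one rocking plate.
- flap (a joint): Angle of the sprung flap, rad: 0 = down on the empty lane, 0.15 = level, as it rests on a module that is home, 0.5 = stop, fully up. Pressing the thumb bar down raises it; let go, it springs shut. Above 0.25 the module's head clears the probe block by 2.5 mm or more; 0.35 to 0.4 is a good opening. The bar takes about 3 N to start moving, 7 N at 0.4 rad.
- thumb_bar (a point): Middle of the thumb bar's top: a strip with a ribbed black pad along the jig's x, 126 mm long (jig x = -93 to +33 mm), 26 mm wide (22 to 48 mm left of the pin). This point is at jig x = -30 mm, 35 mm left of the pin (jig y = +43 mm); its height above the bench is 58 mm at flap angle 0, 52 mm at 0.15, 45 mm at 0.35 and 40 mm at 0.5 rad. It moves with the flap.
- module: The module to load, loose on the deck between the rails, in front of the flap: 70 x 44 mm, about 0.12 kg. Aluminium tray with a green board, 8 mm thick; on the last 22 mm of its tail a plain steel shield can 42 mm wide, top 20 mm above the deck, back flush with the tail. Origin at the centre of its underside, x towards its nose (at the flap). When home the can stays outside, in front of the flap.
- tail (a point): Middle of the module's back face (tray and shield can, 20 mm high), 35 mm behind its origin and 14 mm above its underside: where it is pushed.
- screwdriver: Screwdriver, 170 mm, lying right of the jig. Leave alone.
- plug: Steel audio plug, 19 mm across and 62 mm tall, standing on the bench left of the jig. Leave alone.
- solder_reel: Reel of solder, 56 mm across, 44 mm tall, on the bench left of the jig. Leave alone.
- capacitor: Small black capacitor, 15 mm across, 22 mm tall, standing on the jig's deck at its far left corner. Leave alone.
- spare_amp: Spare amplifier board with a finned heat sink, 120 x 60 x 42 mm, lying to the right. Leave alone.
- multimeter: Hand multimeter, 150 x 75 x 41 mm, lying to the right near the robot. Leave alone.
- bottle: Green drinking bottle, 64 mm across, 200 mm tall, standing at the back left. Leave alone.
- mouse: Computer mouse, 100 x 60 x 31 mm, at the back right. Leave alone.

How it is judged:
On the way, in this order (a step that is already met when the one before it is completed fails the run):
1. a fingertip presses the thumb bar and holds the flap up while the module is still in front of it (value of joint flap above 0.24 rad and contact force between the fingers and flap above 0.5 N and x of module in the frame of jig below 0.008 m), for 0.2 s.
2. the module is pushed home (within 3 mm of the end stop) with the flap still held up by the finger (value of joint flap above 0.22 rad and contact force between the fingers and flap above 0.5 N and x of module in the frame of jig above 0.04 m), for 0.1 s.
At the end, for the whole second after the job is handed in: the module lies flat and straight between the rails, within 3 mm of touching the end stop, the flap has closed and presses on it (joint 0.08 to 0.20 rad), and everything is at rest (x of module in the frame of jig above 0.04 m and z of module in the frame of jig below 0.033 m and angle between the x axis of module and the x axis of jig, either way round below 0.08 rad and value of joint flap between 0.08 and 0.2 rad and contact force between flap and module above 1 N and linear speed of module below 0.01 m/s).
It fails at once if the module is lifted off the deck or tipped (height (world z) of module above 0.038 m or angle between module's own z axis and vertical above 0.15 rad or height (world z) of module below 0.025 m).
It fails at once if the flap presses on the module while it is under the flap but not yet home (x of module in the frame of jig between 0.01 and 0.038 m and contact force between flap and module above 1.5 N).
It fails at once if something else on the bench or jig is disturbed (moved 20 mm) (distance of any of screwdriver, plug, solder_reel, capacitor, spare_amp, multimeter, bottle, mouse from where it was at the start of the episode above 0.02 m).
It also fails if it takes over 32 s, if anything falls off the work surface, if the arm or the gripper's body presses on something with over 40 N, if the wrist force passes 120 N, or if a joint passes its speed limit or range.

## Working session

There is one attempt and no reset: what is moved stays moved. The work goes in short steps, Python scripts to look and compute and a tool call to move; the robot and the scene stay as the last step left them, time stands still between calls to the robot, and variables do not carry over. Pictures are saved under pics/ and viewed, at most 10 in all, crops included, and the job is handed in when it is done.

Besides the shell and the picture viewer there is one more tool, called after "Request:" in YAML: its name, and indented under it one key for each argument. arm_command: Moves the arm, as the interface text tells. Its arguments: {"type":"object","properties":{"commands":{"type":"array","items":{"type":"number"}},"force":{"type":"number"}},"required":["commands"]}

```bash
mkdir -p pics; python3 - <<'E'
from station import *
import cv2
o=get_obs(); print({k:o[k] for k in('t','eef_pos','tool_rot','gripper_width')})
for n in('top','side'):
    c=read_camera(n); cv2.imwrite(f'pics/{n}0.png',c['img'][...,::-1]); print(n,c['camera_matrix'].round(1).tolist(),c['pose'].round(3).tolist())
E
```

```text
{'t': 0.0, 'eef_pos': array([ 0.228528 , -0.6344685,  0.2087176]), 'tool_rot': array([-8.90322861e-04,  9.85095639e-01,  1.72005066e-01, -2.16313677e-04]), 'gripper_width': 0.9998509605633479}
top [[504.8, 0.0, 283.4], [0.0, 504.8, 212.5], [0.0, 0.0, 1.0]] [[0.056, -0.973, 0.225, 0.22], [-0.998, -0.054, 0.017, -0.083], [-0.005, -0.226, -0.974, 1.501], [0.0, 0.0, 0.0, 1.0]]
side [[399.9, 0.0, 276.3], [0.0, 399.9, 211.2], [0.0, 0.0, 1.0]] [[-0.99, -0.072, 0.121, 0.435], [-0.14, 0.581, -0.802, 0.789], [-0.012, -0.811, -0.585, 0.692], [0.0, 0.0, 0.0, 1.0]]
```

View pics/top0.png

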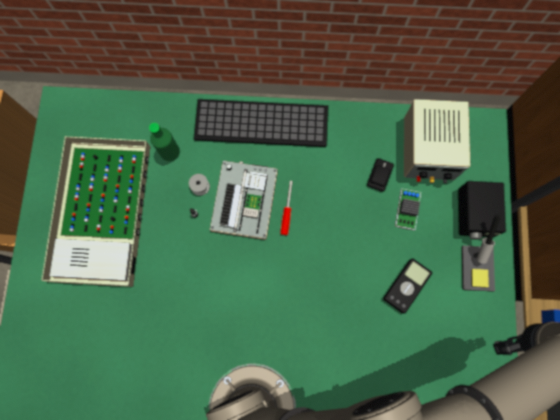

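View pics/side0.png

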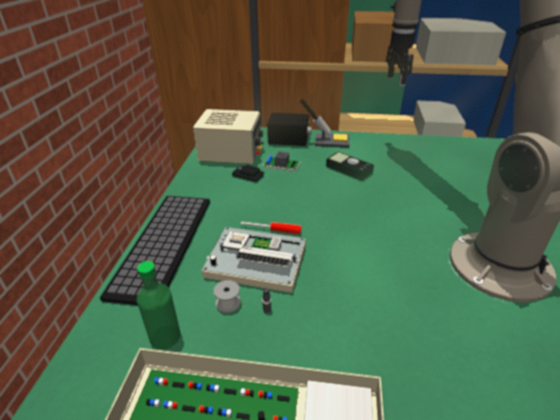

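The top picture shows the jig at about (244,200), with the thumb bar (black pad) at (230,205), the module at (252,205), the plug at (194,212) and the reel at (198,184). The side picture shows the jig at (255,257). Next I'll enlarge both.

```bash
python3 - <<'E'
import cv2,numpy as np
t=cv2.imread('pics/top0.png')[152:248,180:300]; s=cv2.imread('pics/side0.png')[215:315,195:315]
cv2.imwrite('pics/c0.png',cv2.resize(t,None,fx=6,fy=6,interpolation=cv2.INTER_CUBIC))
cv2.imwrite('pics/c1.png',cv2.resize(s,None,fx=6,fy=6,interpolation=cv2.INTER_CUBIC))
E
```

```text
(no output)
```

View pics/c0.png

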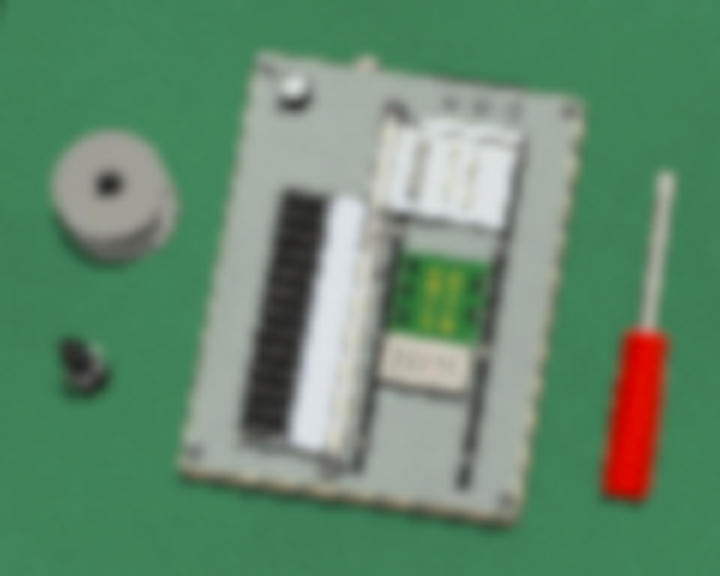

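The enlarged top view puts the deck corners (crop px) at far-left (258,55), far-right (583,100), near-right (520,522) and near-left (181,470). The top back edge of the module's can is centred at about (424,388). The pad runs from (305,192) to (265,435). I'll fit the jig pose to these.

```bash
cat > h.py <<'E'
import numpy as np
from scipy.spatial.transform import Rotation as R
from scipy.optimize import least_squares
def ray(c,uv,z):
    d=c['pose'][:3,:3]@np.linalg.solve(c['camera_matrix'],[*uv,1]); p=c['pose'][:3,3]
    return (p+d*(z-p[2])/d[2])[:2]
def fit(J,W):
    f=lambda v:(np.c_[np.cos(v[2])*J[:,0]-np.sin(v[2])*J[:,1]+v[0],np.sin(v[2])*J[:,0]+np.cos(v[2])*J[:,1]+v[1]]-W).ravel()
    s=least_squares(f,[.6,0,0]); return s.x,s.fun.reshape(-1,2)
E
python3 - <<'E'
from h import *; from station import *
c=read_camera('top'); px=lambda u,v:((u+.5)/6-.5+180,(v+.5)/6-.5+152)
J=np.array([[.11,.085],[.11,-.085],[-.11,-.085],[-.11,.085]])
W=np.array([ray(c,px(*p),.03) for p in[(258,55),(583,100),(520,522),(181,470)]])
v,r=fit(J,W); print('jig',v,np.degrees(v[2]),'res mm',(r*1e3).round(1).tolist())
Rj=np.array([[np.cos(v[2]),-np.sin(v[2])],[np.sin(v[2]),np.cos(v[2])]])
inv=lambda w:Rj.T@(w-v[:2])
print('tail',inv(ray(c,px(424,388),.05)),'noseboard',inv(ray(c,px(440,258),.038)))
print('pad far/near',inv(ray(c,px(305,192),.058)),inv(ray(c,px(265,435),.058)))
print('plug',inv(ray(c,px(85,380),.0)),'screwdriver',inv(ray(c,px(635,415),.015)))
o=get_obs(); Rt=R.from_quat(np.roll(o['tool_rot'],-1)).as_matrix()
for j in([-.09,.0065],):
    w=np.r_[v[:2]+Rj@np.array(j),.15]; print('target',w,'tool shift',Rt.T@(w-o['eef_pos']))
D=np.c_[np.r_[Rj[:,0],0],np.r_[-Rj[:,1],0],[0,0,-1]]
print('rotvec',np.degrees(R.from_matrix(Rt.T@D).as_rotvec()),Rt.round(3))
E
```

```text
jig [ 0.59647495  0.0638725  -0.08974031] -5.1417410846533285 res mm [[0.5, 0.7], [0.2, -1.3], [0.4, 0.3], [-1.1, 0.3]]
tail [-0.05461542 -0.02972684] noseboard [ 0.01487376 -0.02573207]
pad far/near [0.03352937 0.04383003] [-0.09064468  0.042317  ]
plug [-0.06484215  0.14683584] screwdriver [-0.04562289 -0.13313949]
target [0.50741963 0.07841214 0.15      ] tool shift [ 0.50396628 -0.5762521   0.05969776]
rotvec [-7.70424495e-02  2.35368908e-02  2.49527785e+01] [[ 0.941  0.339 -0.001]
 [ 0.339 -0.941  0.001]
 [-0.    -0.001 -1.   ]]
```

Fit residuals are about 1 mm: the jig is at (0.596, 0.064) with yaw −5.1°, and the tail is at jig x ≈ −0.055. I'll swing over on an outward path with the fingers at 0.7.

Request:
arm_command:
  commands: [0.357, -0.248, 0, 0, 0, 25, 0.7, 0.357, -0.248, 0, 0, 0, 25, 0.7, 0.357, -0.248, 0, 0, 0, 25, 0.7, 0.357, -0.248, 0, 0, 0, 25, 0.7, 0.357, -0.248, 0, 0, 0, 25, 0.7, 0.357, -0.248, 0, 0, 0, 25, 0.7, 0.357, -0.248, 0, 0, 0, 25, 0.7, 0.357, -0.248, 0, 0, 0, 25, 0.7]

```text
t: 0.95
eef_pos: [0.4612, -0.3072, 0.2097]
tool_rot: [0.0, 0.999, -0.045, -0.0]
contact_force: [1.0, 0.2, 0.4]
gripper_width: 0.701
grasp_force: 0.0
```

Request:
arm_command:
  commands: [0.022, -0.383, 0.09, 0, 0, 0, 0.7, 0.022, -0.383, 0.09, 0, 0, 0, 0.7, 0.022, -0.383, 0.09, 0, 0, 0, 0.7, 0.022, -0.383, 0.09, 0, 0, 0, 0.7, 0.022, -0.383, 0.09, 0, 0, 0, 0.7, 0.022, -0.383, 0.09, 0, 0, 0, 0.7, 0.022, -0.383, 0.09, 0, 0, 0, 0.7, 0.022, -0.383, 0.09, 0, 0, 0, 0.7]

```text
t: 1.75
eef_pos: [0.5169, 0.073, 0.1192]
tool_rot: [-0.0, 0.999, -0.045, -0.0]
contact_force: [0.8, -2.3, 0.4]
gripper_width: 0.699
grasp_force: 0.0
```

```bash
python3 - <<'E'
from h import *; from station import *; import cv2
c=read_camera('wrist'); s=read_camera('side'); o=get_obs()
print(o['t'],o['eef_pos'],o['tool_rot'],o['contact_force'],o['gripper_width'])
cv2.imwrite('pics/w1.png',c['img'][...,::-1])
cv2.imwrite('pics/s1.png',cv2.resize(s['img'][180:300,190:330,::-1],None,fx=5,fy=5,interpolation=cv2.INTER_CUBIC))
np.savez('wc.npz',K=c['camera_matrix'],P=c['pose']); print(c['pose'].round(3))
v=[.59647,.06387,-.08974]; Rj=R.from_euler('z',v[2]).as_matrix()[:2,:2]
print('jig tcp',Rj.T@(o['eef_pos'][:2]-v[:2]))
E
```

```text
1.85 [0.51644992 0.07801336 0.11865576] [-1.66780765e-03  9.99188155e-01 -4.02464243e-02 -6.89214120e-04] [-1.0814176  -1.37051248  1.33939648] 0.6978052594177518
[[-0.089 -0.95  -0.301  0.594]
 [-0.996  0.085  0.027  0.066]
 [-0.     0.302 -0.953  0.284]
 [ 0.     0.     0.     1.   ]]
jig tcp [-0.08096561  0.00691508]
```

View pics/w1.png

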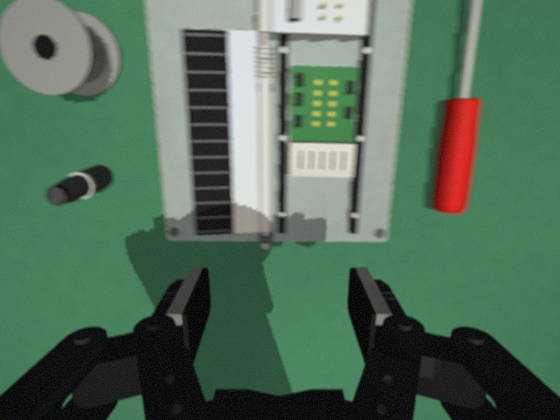

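View pics/s1.png

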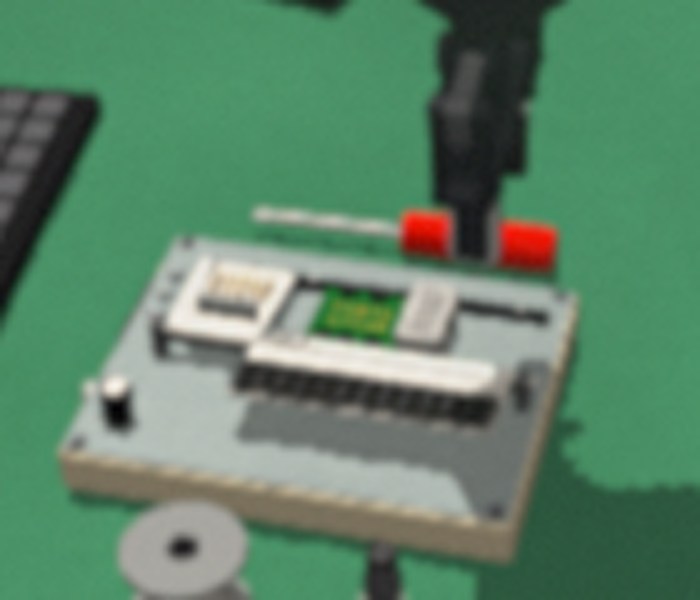

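The wrist view shows the fingertips at about (193,270) on the left and (363,270) on the right, the can's back edge at about (320,178), the pad's near end at (213,234), and the deck's near corners at (168,241) and (388,241). The side view shows the flap closed and the gripper just in front of the jig. I'll check finger positions against the jig.

```bash
python3 - <<'E'
from h import *
a=np.load('wc.npz'); c=dict(camera_matrix=a['K'],pose=a['P'])
v=[.59647,.06387,-.08974]; Rj=R.from_euler('z',v[2]).as_matrix()[:2,:2]
f=lambda u,w,z:(1e3*(Rj.T@(ray(c,(u,w),z)-v[:2]))).round(1)
for n,u,w,z in[('cornerL',168,241,.03),('cornerR',388,241,.03),('tail top',320,178,.05),('padnear',213,234,.058),('railsL',282,216,.036),('railR',355,216,.036)]: print(n,f(u,w,z))
for z in(.12,.13): print('tips',z,f(178,268,z),f(208,268,z),f(348,268,z),f(378,268,z))
E
```

```text
cornerL [-106.1   86.5]
cornerR [-106.   -81.8]
tail top [-52.7 -25.7]
padnear [-89.5  46.2]
railsL [-84.   -0.6]
railR [-83.9 -53.9]
tips 0.12 [-84.   52.8] [-84.   37.6] [-83.9 -33.3] [-83.9 -48.5]
tips 0.13 [-79.   49.7] [-79.   35.4] [-79.  -31.2] [-78.9 -45.4]
```

Relative to the jig, the fingers need about 4 mm to the left and 5 mm forward. I'll descend with a 4° roll so the pusher finger sits lower.

Request:
arm_command:
  commands: [0.005, -0.004, 0.02, 4, 0, 0, 0.68, 0.005, -0.004, 0.035, 4, 0, 0, 0.68, 0.005, -0.004, 0.044, 4, 0, 0, 0.68, 0.005, -0.004, 0.05, 4, 0, 0, 0.68, 0.005, -0.004, 0.054, 4, 0, 0, 0.68, 0.005, -0.004, 0.054, 4, 0, 0, 0.68]

```text
t: 2.45
eef_pos: [0.5223, 0.0741, 0.0656]
tool_rot: [-0.035, 0.998, -0.045, 0.001]
contact_force: [-0.9, 0.2, -0.3]
gripper_width: 0.68
grasp_force: 0.0
```

```bash
python3 - <<'E'
from h import *; from station import *; import cv2
c=read_camera('wrist'); s=read_camera('side'); o=get_obs()
print(o['t'],o['eef_pos'],o['tool_rot'],o['contact_force'],o['gripper_width'])
I=np.hstack([cv2.resize(c['img'][:,100:450],(500,600)),cv2.resize(s['img'][200:300,240:290],(300,600),interpolation=cv2.INTER_CUBIC)])
cv2.imwrite('pics/m2.png',I[...,::-1])
v=[.59647,.06387,-.08974]; Rj=R.from_euler('z',v[2]).as_matrix()[:2,:2]
print('jig tcp',Rj.T@(o['eef_pos'][:2]-v[:2]))
E
```

```text
2.55 [0.52274333 0.07421506 0.06616   ] [-0.0349351   0.99837201 -0.04504477  0.00195734] [0.56441169 0.1186497  0.02697655] 0.6821306066287012
jig tcp [-0.07435712  0.00369608]
```

View pics/m2.png

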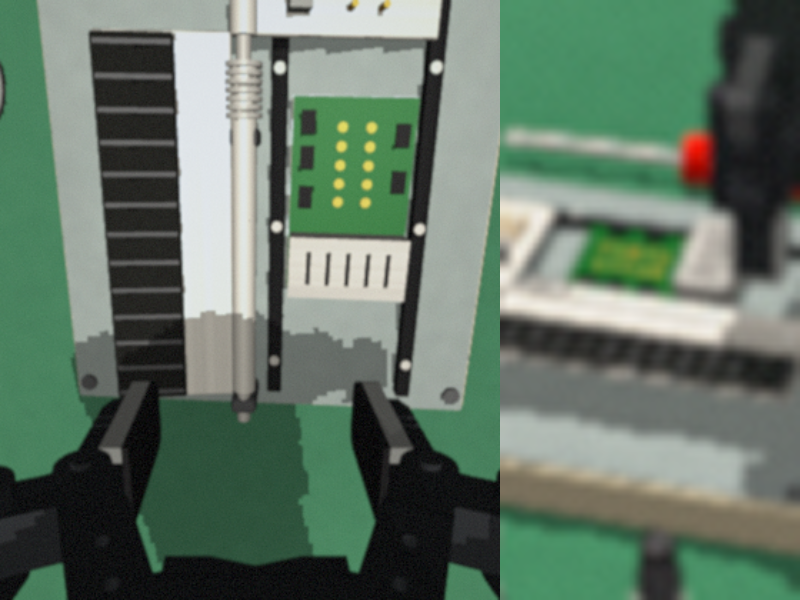

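The fingers look well placed in y: bar finger at about +41, pusher at about −35. The side crop shows the pusher's front-bottom edge at (737,278), close behind the can's back edge at (737,215). I'll work out the gap.

```bash
python3 - <<'E'
from h import *; from station import *
c=read_camera('side')
v=[.59647,.06387,-.08974]; Rj=R.from_euler('z',v[2]).as_matrix()[:2,:2]
def f(u,w,zs):
    px=((u-500)/6+240,w/6+200)
    for z in zs: print((u,w),z,(1e3*(Rj.T@(ray(c,px,z)-v[:2]))).round(1))
f(737,278,(.055,.06,.065,.07,.075)); f(780,278,(.065,.07)); f(737,215,(.05,)); f(725,290,(.03,.035))
E
```

```text
(737, 278) 0.055 [-57.   -9.4]
(737, 278) 0.06 [-58.3  -3.8]
(737, 278) 0.065 [-59.6   1.9]
(737, 278) 0.07 [-61.    7.5]
(737, 278) 0.075 [-62.3  13.1]
(780, 278) 0.065 [-76.4  -1.8]
(780, 278) 0.07 [-77.5   3.8]
(737, 215) 0.05 [-46.7 -54.5]
(725, 290) 0.03 [-47.2 -29.1]
(725, 290) 0.035 [-48.5 -23.5]
```

In that camera the pusher is about 6–9 mm behind the can, so I'll leave x as it is. Next is a straight descent, looking for contact.

Request:
arm_command:
  commands: [0, 0, 0.004, 0, 0, 0, 0.68, 0, 0, 0.008, 0, 0, 0, 0.68, 0, 0.001, 0.012, 0, 0, 0, 0.68, 0, 0.001, 0.012, 0, 0, 0, 0.68]

```text
t: 3.0
eef_pos: [0.5218, 0.0736, 0.0529]
tool_rot: [-0.035, 0.998, -0.045, 0.001]
contact_force: [0.2, -0.2, 0.2]
gripper_width: 0.677
grasp_force: 0.0
```

Request:
arm_command:
  commands: [0, 0, 0.003, 0, 0, 0, 0.68, 0, 0, 0.006, 0, 0, 0, 0.68, 0, 0, 0.006, 0, 0, 0, 0.68]

```text
t: 3.3
eef_pos: [0.5221, 0.0742, 0.0473]
tool_rot: [-0.035, 0.998, -0.045, 0.001]
contact_force: [0.3, 0.1, -0.5]
gripper_width: 0.676
grasp_force: 0.0
```

Request:
arm_command:
  commands: [0, 0, 0.002, 0, 0, 0, 0.68, 0, 0, 0.004, 0, 0, 0, 0.68, 0, 0, 0.004, 0, 0, 0, 0.68]

```text
t: 3.6
eef_pos: [0.5222, 0.0744, 0.0434]
tool_rot: [-0.035, 0.998, -0.045, 0.001]
contact_force: [-0.3, 0.5, 0.3]
gripper_width: 0.678
grasp_force: 0.0
```

Request:
arm_command:
  commands: [0, 0, 0.002, 0, 0, 0, 0.68, 0, 0, 0.004, 0, 0, 0, 0.68, 0, 0, 0.004, 0, 0, 0, 0.68]

```text
t: 3.9
eef_pos: [0.5223, 0.0747, 0.0394]
tool_rot: [-0.035, 0.998, -0.045, 0.001]
contact_force: [0.0, 0.4, 0.0]
gripper_width: 0.677
grasp_force: 0.0
```

```bash
python3 - <<'E'
from h import *; from station import *; import cv2
c=read_camera('wrist'); s=read_camera('side'); o=get_obs()
print(o['t'],o['eef_pos'],o['contact_force'],o['gripper_width'])
I=np.hstack([cv2.resize(c['img'][100:400,100:450],(420,360)),cv2.resize(s['img'][210:300,215:310],(380,360),interpolation=cv2.INTER_CUBIC)])
cv2.imwrite('pics/m3.png',I[...,::-1])
E
```

```text
4.0 [0.52242501 0.07475541 0.03961883] [ 0.39607517 -0.14888134 -0.02588351] 0.684290871585902
```

View pics/m3.png

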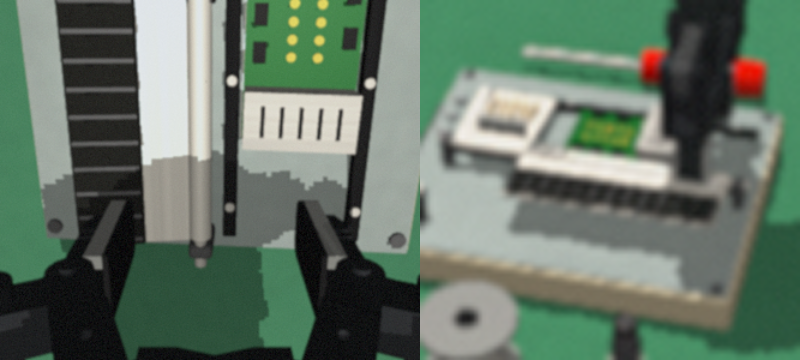

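The left fingertip, at (690,180) in the side crop, still hangs above the bar, so the tips are higher than the TCP reading suggests. I'll continue in small steps, watching the force.

Request:
arm_command:
  commands: [0, 0, 0.002, 0, 0, 0, 0.68, 0, 0, 0.004, 0, 0, 0, 0.68, 0, 0, 0.004, 0, 0, 0, 0.68]

```text
t: 4.3
eef_pos: [0.5223, 0.075, 0.0354]
tool_rot: [-0.035, 0.998, -0.045, 0.001]
contact_force: [-0.6, 0.2, -0.0]
gripper_width: 0.681
grasp_force: 0.0
```

Request:
arm_command:
  commands: [0, 0, 0.001, 0, 0, 0, 0.68, 0, 0, 0.002, 0, 0, 0, 0.68, 0, 0, 0.003, 0, 0, 0, 0.68, 0, 0, 0.003, 0, 0, 0, 0.68]

```text
t: 4.7
eef_pos: [0.5224, 0.0752, 0.0326]
tool_rot: [-0.035, 0.998, -0.045, 0.001]
contact_force: [0.1, -1.1, 0.0]
gripper_width: 0.676
grasp_force: 0.0
```

```bash
python3 - <<'E'
from h import *; from station import *
c=read_camera('side')
v=[.59647,.06387,-.08974]; Rj=R.from_euler('z',v[2]).as_matrix()[:2,:2]
for z in(.045,.05,.055,.06,.065,.07,.08): print(z,(1e3*(Rj.T@(ray(c,(282.5,255),z)-v[:2]))).round(1))
E
```

```text
0.045 [-68.4   8.7]
0.05 [-69.6  14.1]
0.055 [-70.9  19.5]
0.06 [-72.1  24.9]
0.065 [-73.3  30.3]
0.07 [-74.5  35.7]
0.08 [-76.9  46.5]
```

By the side camera the bar fingertip was at about z = 75 mm when the TCP read 40 mm, so contact should come near TCP z ≈ 25 mm.

Request:
arm_command:
  commands: [0, 0, 0.001, 0, 0, 0, 0.68, 0, 0, 0.002, 0, 0, 0, 0.68, 0, 0, 0.003, 0, 0, 0, 0.68, 0, 0, 0.004, 0, 0, 0, 0.68, 0, 0, 0.004, 0, 0, 0, 0.68]

```text
t: 5.25
eef_pos: [0.5224, 0.0755, 0.0285]
tool_rot: [-0.035, 0.998, -0.045, 0.001]
contact_force: [-0.3, -1.1, -0.5]
gripper_width: 0.681
grasp_force: 0.0
```

Request:
arm_command:
  commands: [0, 0, 0.001, 0, 0, 0, 0.68, 0, 0, 0.002, 0, 0, 0, 0.68, 0, 0, 0.003, 0, 0, 0, 0.68, 0, 0, 0.003, 0, 0, 0, 0.68]

```text
t: 5.65
eef_pos: [0.5226, 0.0762, 0.0259]
tool_rot: [-0.035, 0.998, -0.045, 0.002]
contact_force: [-2.1, 1.6, 4.7]
gripper_width: 0.68
grasp_force: 2.3
```

Contact at TCP z ≈ 27 mm. I'll press further down.

Request:
arm_command:
  commands: [0, 0, 0.002, 0, 0, 0, 0.68, 0, 0, 0.004, 0, 0, 0, 0.68, 0, 0, 0.006, 0, 0, 0, 0.68, 0, 0, 0.006, 0, 0, 0, 0.68]

```text
t: 6.05
eef_pos: [0.5228, 0.0769, 0.0201]
tool_rot: [-0.035, 0.998, -0.045, 0.002]
contact_force: [-1.3, 1.0, 7.7]
gripper_width: 0.68
grasp_force: 4.1
```

```bash
python3 - <<'E'
from h import *; from station import *; import cv2
c=read_camera('wrist'); s=read_camera('side'); o=get_obs()
print(o['t'],o['eef_pos'],o['contact_force'],o['gripper_width'],o['grasp_force'])
I=np.hstack([cv2.resize(c['img'][70:370,100:450],(420,360)),cv2.resize(s['img'][210:300,215:310],(380,360),interpolation=cv2.INTER_CUBIC)])
cv2.imwrite('pics/m4.png',I[...,::-1])
E
```

```text
6.15 [0.52277799 0.0769178  0.02018494] [-1.95765186  1.66552981  7.6872432 ] 0.6778848399660904 4.036945154657587
```

View pics/m4.png

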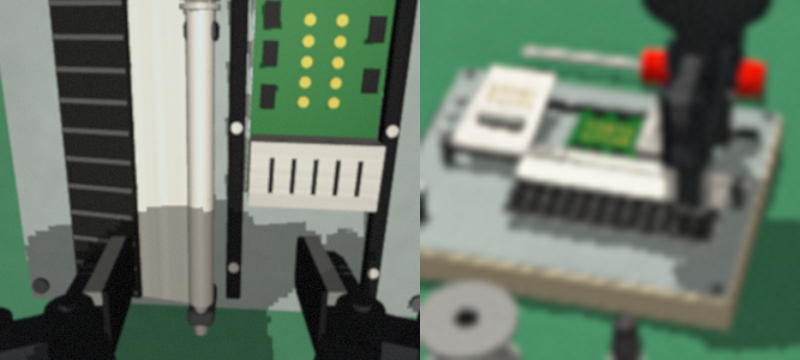

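The flap is rising (side view, tilted white plate at (515,100)), and the pusher at (315,240) is still behind the can at (315,210). I need about 5 mm more.

Request:
arm_command:
  commands: [0, 0, 0.002, 0, 0, 0, 0.68, 0, 0, 0.004, 0, 0, 0, 0.68, 0, 0, 0.005, 0, 0, 0, 0.68, 0, 0, 0.005, 0, 0, 0, 0.68]

```text
t: 6.55
eef_pos: [0.5228, 0.0768, 0.0153]
tool_rot: [-0.035, 0.998, -0.045, 0.002]
contact_force: [-3.6, 0.4, 11.0]
gripper_width: 0.679
grasp_force: 5.1
```

```bash
python3 - <<'E'
from h import *; from station import *; import cv2
s=read_camera('side'); o=get_obs()
print(o['t'],o['eef_pos'],o['contact_force'],o['gripper_width'],o['grasp_force'])
s0=cv2.imread('pics/side0.png')[...,::-1]
# project flap corners (plate x 33..76, right edge y ~? , top at pin height+~4) for several angles
K,P=s['camera_matrix'],np.linalg.inv(s['pose'])
v=[.59647,.06387,-.08974]; Rj=R.from_euler('z',v[2]).as_matrix()
for a in(0,.15,.25,.35,.45):
    out=[]
    for x in(.033,.076):
        L=.068; al=a-.15; p=Rj@np.array([x,.008-L*np.cos(al)-.004*np.sin(al),.052+L*np.sin(al)])+np.array([v[0],v[1],0])
        q=K@(P@np.r_[p,1])[:3]; out+=[((q[:2]/q[2]-[215,215])*[8,8]).round(0).tolist()]
    print(a,out)
I=np.hstack([cv2.resize(i[215:280,215:265],(400,520),interpolation=cv2.INTER_CUBIC) for i in(s0,s['img'])])
cv2.imwrite('pics/m5.png',I[...,::-1])
E
```

```text
6.6 [0.52280454 0.07675993 0.01535248] [-4.14308177  0.32444494 10.77742611] 0.6844492133482847 5.057050409959629
0 [[279.0, 145.0], [152.0, 127.0]]
0.15 [[278.0, 117.0], [151.0, 100.0]]
0.25 [[277.0, 101.0], [149.0, 83.0]]
0.35 [[276.0, 85.0], [147.0, 68.0]]
0.45 [[273.0, 71.0], [144.0, 54.0]]
```

View pics/m5.png

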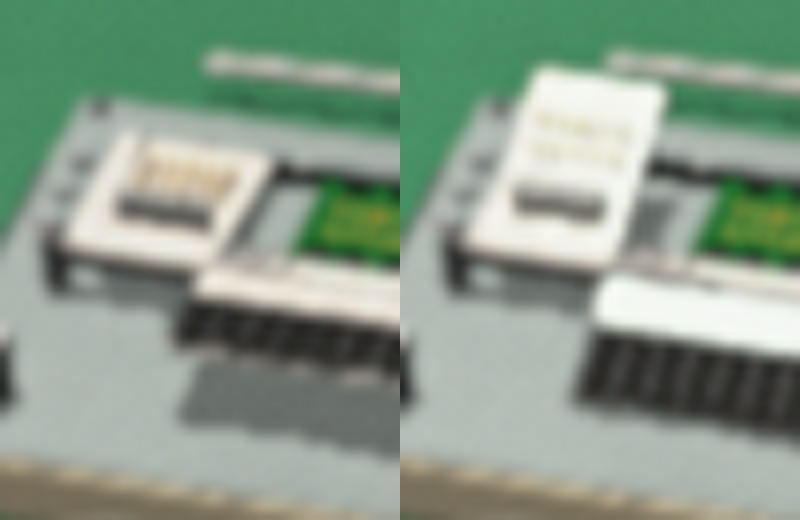

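Comparing the closed and open side pictures, the flap's far edge rose from (275,152) to (665−400,85). That matches about 0.39 rad, which is a good opening. Now I push along the lane.

Request:
arm_command:
  commands: [0.004, 0, 0, 0, 0, 0, 0.68, 0.008, 0, 0, 0, 0, 0, 0.68, 0.013, 0, 0, 0, 0, 0, 0.68, 0.018, 0, 0, 0, 0, 0, 0.68, 0.023, 0, 0, 0, 0, 0, 0.68, 0.028, 0, 0, 0, 0, 0, 0.68, 0.033, 0, 0, 0, 0, 0, 0.68, 0.038, 0, 0, 0, 0, 0, 0.68]

```text
t: 7.4
eef_pos: [0.5585, 0.075, 0.0149]
tool_rot: [-0.035, 0.998, -0.044, -0.0]
contact_force: [-7.5, 3.7, 10.3]
gripper_width: 0.682
grasp_force: 5.6
```

```bash
python3 - <<'E'
from h import *; from station import *; import cv2
c=read_camera('wrist'); s=read_camera('side'); o=get_obs()
print(o['t'],o['eef_pos'],o['contact_force'],o['gripper_width'],o['grasp_force'])
I=np.hstack([cv2.resize(c['img'][50:350,100:450],(420,360)),cv2.resize(s['img'][210:300,215:310],(380,360),interpolation=cv2.INTER_CUBIC)])
cv2.imwrite('pics/m6.png',I[...,::-1])
E
```

```text
7.5 [0.55966911 0.0749611  0.01504841] [-5.32342516  3.44452567  9.8166168 ] 0.6805520074548459 4.957350126496749
```

View pics/m6.png

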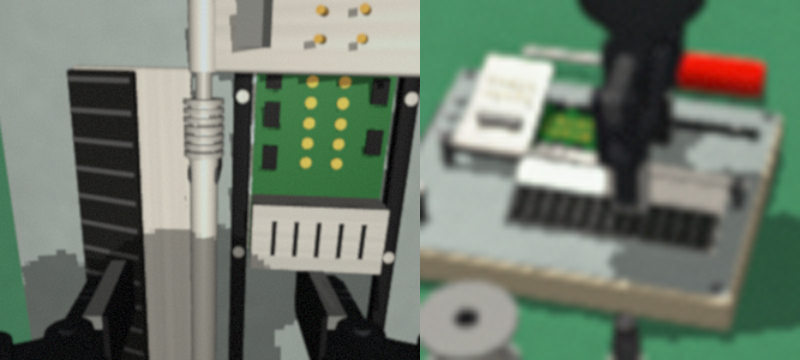

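The pusher at (315,275) is touching the can's back at (330,270), the nose is entering under the raised flap, and the bar finger is still on the pad. I'll continue.

Request:
arm_command:
  commands: [0.004, 0, 0, 0, 0, 0, 0.68, 0.008, 0, 0, 0, 0, 0, 0.68, 0.012, 0, 0, 0, 0, 0, 0.68, 0.016, 0, 0, 0, 0, 0, 0.68, 0.02, 0, 0, 0, 0, 0, 0.68, 0.024, 0, 0, 0, 0, 0, 0.68, 0.027, 0, 0, 0, 0, 0, 0.68, 0.027, 0, 0, 0, 0, 0, 0.68]

```text
t: 8.3
eef_pos: [0.586, 0.0726, 0.015]
tool_rot: [-0.036, 0.998, -0.044, 0.0]
contact_force: [-6.0, 3.5, 8.8]
gripper_width: 0.684
grasp_force: 4.9
```

Request:
arm_command:
  commands: [0.002, 0, 0, 0, 0, 0, 0.68, 0.004, 0, 0, 0, 0, 0, 0.68, 0.004, 0, 0, 0, 0, 0, 0.68]

```text
t: 8.6
eef_pos: [0.5898, 0.0723, 0.015]
tool_rot: [-0.036, 0.998, -0.044, 0.0]
contact_force: [-6.6, 3.0, 9.3]
gripper_width: 0.68
grasp_force: 5.0
```

Request:
arm_command:
  commands: [0.002, 0, 0, 0, 0, 0, 0.68, 0.003, 0, 0, 0, 0, 0, 0.68, 0.003, 0, 0, 0, 0, 0, 0.68]

```text
t: 8.9
eef_pos: [0.5928, 0.072, 0.015]
tool_rot: [-0.036, 0.998, -0.044, 0.0]
contact_force: [-6.5, 3.6, 8.3]
gripper_width: 0.68
grasp_force: 5.1
```

Request:
arm_command:
  commands: [0.001, 0, 0, 0, 0, 0, 0.68, 0.002, 0, 0, 0, 0, 0, 0.68, 0.002, 0, 0, 0, 0, 0, 0.68]

```text
t: 9.2
eef_pos: [0.5946, 0.0719, 0.0149]
tool_rot: [-0.036, 0.998, -0.044, 0.0]
contact_force: [-6.5, 3.8, 9.3]
gripper_width: 0.679
grasp_force: 5.0
```

Request:
arm_command:
  commands: [0.001, 0, 0, 0, 0, 0, 0.68, 0.002, 0, 0, 0, 0, 0, 0.68, 0.002, 0, 0, 0, 0, 0, 0.68]

```text
t: 9.5
eef_pos: [0.5957, 0.0717, 0.0148]
tool_rot: [-0.035, 0.998, -0.044, -0.001]
contact_force: [-9.0, 4.0, 10.8]
gripper_width: 0.683
grasp_force: 7.2
```

Request:
arm_command:
  commands: [0.001, 0, 0, 0, 0, 0, 0.68, 0.002, 0, 0, 0, 0, 0, 0.68, 0.002, 0, 0, 0, 0, 0, 0.68]

```text
t: 9.8
eef_pos: [0.5957, 0.0717, 0.0146]
tool_rot: [-0.035, 0.998, -0.044, -0.003]
contact_force: [-14.3, 3.8, 15.8]
gripper_width: 0.682
grasp_force: 9.5
```

```bash
python3 - <<'E'
from h import *; from station import *; import cv2
c=read_camera('wrist'); o=get_obs(); print(o['t'],o['eef_pos'],o['contact_force'])
# can back top edge: brightness along the column through the can centre, projected at z=.05
v=[.59647,.06387,-.08974]; Rj=R.from_euler('z',v[2]).as_matrix()
K,P=c['camera_matrix'],np.linalg.inv(c['pose'])
g=cv2.cvtColor(c['img'],cv2.COLOR_RGB2HSV)
for x in np.arange(-.02,.04,.002):
    q=K@(P@np.r_[Rj@[x,-.028,.05]+np.array([v[0],v[1],0]),1])[:3]; q=(q[:2]/q[2]).round().astype(int)
    print(round(x*1e3),q,g[q[1],q[0]] if 0<=q[1]<420 else None)
E
```

```text
9.85 [0.59571584 0.07165236 0.01463302] [-13.76638543   3.83717352  14.31538962]
-20 [357 340] [100 255   3]
-18 [357 336] [38 64 16]
-16 [358 332] [173 170   6]
-14 [358 328] [120 255   2]
-12 [358 324] [150  32   8]
-10 [359 319] [ 63 209  11]
-8 [359 315] [0 0 0]
-6 [359 311] [114 255   5]
-4 [360 307] [138 213   6]
-2 [360 303] [90 80 16]
0 [360 298] [135 102  10]
2 [361 294] [120 255  10]
4 [361 289] [40 59 13]
6 [362 285] [50 14 54]
8 [362 281] [ 0  4 59]
10 [362 276] [20 23 99]
12 [363 271] [ 23  21 159]
14 [363 267] [ 21  23 157]
16 [363 262] [23 38 27]
18 [364 258] [40 24 32]
20 [364 253] [45 38 27]
22 [365 248] [23 29 35]
24 [365 243] [30 19 27]
26 [365 238] [45 15 35]
28 [366 234] [ 23  19 164]
30 [366 229] [ 22  23 164]
32 [367 224] [ 16  22 171]
34 [367 219] [ 26  24 170]
36 [367 213] [ 21  24 171]
38 [368 208] [ 23  23 176]
```

The push has stalled at TCP x = 0.5957 with the force jumping to −14 N, and the can's back reads jig x ≈ +8–10 mm, so the module is home. I'll ease the pusher back with the bar still held, then let go of the bar gently.

Request:
arm_command:
  commands: [-0.003, 0, 0, 0, 0, 0, 0.68, -0.006, 0, 0, 0, 0, 0, 0.68, -0.008, 0, 0, 0, 0, 0, 0.68, -0.008, 0, 0, 0, 0, 0, 0.68]

```text
t: 10.25
eef_pos: [0.5957, 0.0721, 0.0167]
tool_rot: [-0.036, 0.998, -0.045, 0.005]
contact_force: [1.9, 2.3, 7.6]
gripper_width: 0.677
grasp_force: 4.7
```

Request:
arm_command:
  commands: [-0.008, 0, -0.003, 0, 0, 0, 0.68, -0.008, 0, -0.006, 0, 0, 0, 0.68, -0.008, 0, -0.009, 0, 0, 0, 0.68, -0.008, -0.001, -0.012, 0, 0, 0, 0.68, -0.008, -0.001, -0.015, 0, 0, 0, 0.68, -0.008, -0.001, -0.02, 0, 0, 0, 0.68, -0.008, -0.002, -0.03, 0, 0, 0, 0.68, -0.008, -0.003, -0.04, 0, 0, 0, 0.68]

```text
t: 11.05
eef_pos: [0.5842, 0.071, 0.0555]
tool_rot: [-0.035, 0.998, -0.045, 0.001]
contact_force: [0.7, -0.2, -0.3]
gripper_width: 0.681
grasp_force: 0.0
```

Request:
arm_command:
  commands: [0, -0.002, -0.03, 0, 0, 0, 0.68, 0, -0.004, -0.06, 0, 0, 0, 0.68, 0, -0.005, -0.08, 0, 0, 0, 0.68, 0, -0.005, -0.08, 0, 0, 0, 0.68, 0, -0.005, -0.08, 0, 0, 0, 0.68]

```text
t: 11.55
eef_pos: [0.5845, 0.0705, 0.1358]
tool_rot: [-0.035, 0.998, -0.045, 0.002]
contact_force: [-0.9, -0.0, -0.6]
gripper_width: 0.681
grasp_force: 0.0
```

```bash
python3 - <<'E'
from h import *; from station import *; import cv2
c=read_camera('wrist'); s=read_camera('side'); o=get_obs(); print(o['t'],o['eef_pos'],o['contact_force'])
v=[.59647,.06387,-.08974]; Rj=R.from_euler('z',v[2]).as_matrix()
K,P=c['camera_matrix'],np.linalg.inv(c['pose'])
def pr(p):
    q=K@(P@np.r_[Rj@p+np.array([v[0],v[1],0]),1])[:3]; return (q[:2]/q[2]).round().astype(int)
for y in(-.040,-.024):
  print(y,[(x,int(c['img'][tuple(pr([x/1e3,y,.05])[::-1])].mean())) for x in range(-4,40,2)])
# flap edge in the side view: rows of bright pixels vs the closed picture
s0=cv2.imread('pics/side0.png')[...,::-1]
for n,i in(('start',s0),('now',s['img'])):
    for col in(235,242): print(n,col,[int(i[r,col].min()) for r in range(218,246)])
E
```

```text
11.65 [0.58357932 0.07035557 0.13425934] [-0.3159289   0.54154932  0.36108339]
-0.04 [(-4, 152), (-2, 157), (0, 161), (2, 160), (4, 158), (6, 160), (8, 157), (10, 179), (12, 198), (14, 197), (16, 198), (18, 206), (20, 210), (22, 206), (24, 208), (26, 201), (28, 210), (30, 203), (32, 175), (34, 73), (36, 189), (38, 216)]
-0.024 [(-4, 156), (-2, 154), (0, 159), (2, 161), (4, 161), (6, 158), (8, 156), (10, 168), (12, 198), (14, 197), (16, 206), (18, 202), (20, 205), (22, 203), (24, 207), (26, 206), (28, 204), (30, 203), (32, 137), (34, 74), (36, 163), (38, 217)]
start 235 [69, 70, 68, 69, 68, 69, 69, 67, 70, 86, 127, 160, 173, 179, 195, 210, 202, 180, 167, 168, 166, 155, 128, 93, 104, 163, 211, 226]
start 242 [69, 68, 86, 133, 164, 156, 113, 69, 57, 59, 85, 129, 162, 170, 175, 192, 209, 203, 181, 157, 145, 157, 180, 200, 204, 204, 198, 186]
now 235 [73, 73, 73, 72, 72, 71, 71, 70, 69, 87, 141, 195, 227, 227, 217, 194, 180, 177, 186, 199, 195, 163, 119, 98, 143, 200, 227, 231]
now 242 [71, 72, 91, 138, 170, 162, 116, 72, 62, 60, 87, 142, 199, 227, 226, 211, 190, 183, 186, 196, 212, 225, 224, 219, 217, 213, 206, 183]
```

The can's back edge is straight at about +10 mm, or about +7–8 mm with the wrist camera's +2–3 mm offset removed (home is +8). The flap's edge sits about 3 px above where it started, which matches 0.15 rad. I'm handing in.

```bash
python3 -c "
from station import *
print(hand_in())"
```

```text
the job is handed in; nothing more can be done
None
```

I handed the job in at about 11.7 s: the module was pushed until it stalled against the end stop with the flap held up at about 0.39 rad, and the flap now rests on it at about 0.15 rad; the station gave no verdict, and these figures are my camera and force estimates.

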